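Shim the transfer bay level and slide the tube rack across

ROBOT

A 6-joint arm with a two-finger parallel gripper is mounted at the origin on the work surface. World frame = base frame: x ahead of the robot, y to its left, z up, the work surface at z = 0. Lengths are in m, angles in rad, forces in N, time in s.
With the tool pointing down it reaches from about 0.225 to 0.875 m from the base axis. Payload 3.4 kg.
Tool frame: the origin (TCP) lies at the very end of the fingers, on their centre line; the grasp point (between the pads) lies 19 mm behind it; z points along the fingers, x is the direction in which the jaws open and shut, and the axes are right-handed (so a half turn about z gives the same grasp; the last joint's range is limited). The gripper opens to 85 mm and grips with 20 to 120 N. Pads are 22 mm wide; open, the fingers measure 114 mm over their backs; the gripper's body (76 mm by 85 mm) begins 54 mm behind the grasp point. The pads swing forward as they close: fully open they stand 13 mm farther back than shut.
Start: joints at [1.165, 0.276, 1.505, -0, 1.361, -0.121], TCP at [0.162, 0.552, 0.231] pointing down, gripper open.
Joint ranges: [-2.89, 2.89], [-0.75, 2.08], [0.22, 2.7], [-1.18, 4.32], [0.11, 2.71], [-2.7, 2.7]. Speed limits (rad/s): [2.57, 2.57, 3.14, 3.14, 3.14, 3.14].

INTERFACE

Orientations are given as a unit quaternion [w, x, y, z].
In Python, from rig import manip gives the robot as it stands.
- The arm moves only by the tool carry_out, never from a script. Its argument "series" is a list of rows, each a list of 2 entries, a list of its own where there are three numbers: the shift along the tool's x, y, z in mm, then the turn about the tool's z in degrees. A call has 1 to 10 rows; each row shifts and turns the pose as measured when the row begins, along the tool's axes as they then stand; what a row does not reach is not made up. A row lasts 1/12 s, in which the tool goes at most 41.7 mm and 7.16 degrees, less where a joint would pass 70% of its speed; a pose out of reach is approached as far as the arm can. A call is refused whole if a number of a shift passes 41.7 or a number of a turn 7.16, either way. A call with a gripper value outside its range is refused whole. "fingers" is the finger opening in mm, from 0 to 85.4, set as the call begins (left out, the last holds). The fingers move at their own pace and stop on an object; "squeeze" is the grip in N (left out, the last holds). Time passes only in rows, so rows that do not move let the fingers close. It gives the time, the measured TCP pose, the force and the opening at its end, in the units of the state.
- manip.get_state(): the state, without advancing time (a new reading comes with each control period).
- manip.get_image(name): name is "side" or "top" or "wrist"; returns a dict with "frame" (400x640x3 uint8, blue, green, red), "K" (3x3 intrinsics, pixels), "rvec" (rotation vector, rad) and "tvec" (3), from world to camera coordinates, as OpenCV has them; the wrist camera has in their place "mount" (4x4, takes a point from camera to tool coordinates, whose origin is the TCP and whose axes are the tool frame's). Camera axes: x right, y down, z forward; pixel columns grow to the right and rows downward; lengths in m; the calibration is good to about 2 mm. A picture is of the moment at which its call begins: read the wrist's pose just before it. There is no depth.
- manip.sign_off(): hands the job in, once; it reports no verdict.
The state is a dict: "clock": time; "qpos": joint angles; "qd": joint speeds; "effort": joint torques, N m; "position": TCP position; "ee_rot": TCP orientation; "contact_force": force on the tool from outside, world axes, zero at the start; "moment": the same for the moment, N m; "width": finger opening in m.
Only numpy, scipy, OpenCV 4.12 (cv2) and the standard library are available. Lean on these libraries where they do the work, as an engineer would, in place of code of your own. Each camera call takes 0.05 s, during which the arm holds its last target. There are 200 camera calls.

TASK

The bay beside the loading deck is too low: add plates from the tray to the one already in it until the stack is level with the deck, flat in the bay. Then slide the tube rack along the deck, without lifting or tipping it, onto the stack until it is home against the backstop. Leave the jar, the reagent bottle and the tweezers where they are.

Things in the scene. Friction and masses are not known exactly. Their poses are not given: they have to be found in the camera images.
- station: fixed transfer station on the bench: a grey raised deck with low steel side rails, then an open bay, then an upright steel backstop, in a line along its y (deck to backstop); x across. Origin: centre of the bay, at bench level. Exactly one spacer plate already lies in the bay; three suitable plates, thicknesses adding to 75 mm, come level with the deck (1 mm below it)
- bay_floor (a point): centre of the bay's floor, 4 mm above the bench. Bay inside: 58 mm across x (62 at the backstop end), 110 mm along y (-54 to +56). Its corners are steel guides 9 mm thick, 88 mm high above the bench; between them (y -36 to +38 mm) both long sides are open to the floor, so fingers can reach down beside a plate held across x
- deck_edge (a point): middle of the deck's edge at the bay: station y -56 mm, 80 mm above the bench. The deck runs from here 186 mm towards -y; its side rails are 58 mm apart inside and 8 mm higher than the deck
- backstop (a point): middle of the backstop's face towards the bay: station y +56 mm, 80 mm above the bench. The backstop is 115 mm high above the bench
- tray: fixed shallow steel tray, 240 x 270 mm, floor 4 mm thick, rim 12 mm high, parallel to the station; the other four plates lie flat in it, two by two, 92 mm apart along x and 126 mm along y (centres). Origin: centre of its underside
- rack: black tube rack, 52 (x) x 100 (y) mm, block 46 mm high, eight fixed capped tubes up to 75 mm; runners under it, so it slides lengthwise. Starts on the deck. Origin: centre of its underside; y lengthwise, as the station's. End faces plain and upright, 5 to 46 mm above its underside; 0.25 to 0.5 kg. Pushed home against the backstop its origin is at station y +6 mm
- plate10: white plastic spacer plate, 50 (x) x 100 (y) mm, 10 mm thick, about 72 g, 2 small dark dots on its top (one for each 5 mm of thickness). Origin: centre of its underside; y lengthwise. It starts flat, parallel to the station, in the bay or in the tray
- plate15: white plastic spacer plate, 50 (x) x 100 (y) mm, 15 mm thick, about 108 g, 3 small dark dots on its top (one for each 5 mm of thickness). Origin: centre of its underside; y lengthwise. It starts flat, parallel to the station, in the bay or in the tray
- plate20: white plastic spacer plate, 50 (x) x 100 (y) mm, 20 mm thick, about 144 g, 4 small dark dots on its top (one for each 5 mm of thickness). Origin: centre of its underside; y lengthwise. It starts flat, parallel to the station, in the bay or in the tray
- plate25: white plastic spacer plate, 50 (x) x 100 (y) mm, 25 mm thick, about 180 g, 5 small dark dots on its top (one for each 5 mm of thickness). Origin: centre of its underside; y lengthwise. It starts flat, parallel to the station, in the bay or in the tray
- plate40: white plastic spacer plate, 50 (x) x 100 (y) mm, 40 mm thick, about 288 g, 8 small dark dots on its top (one for each 5 mm of thickness). Origin: centre of its underside; y lengthwise. It starts flat, parallel to the station, in the bay or in the tray
- jar: capped jar, 52 mm across, 75 mm high, beside the deck on the robot's side; a bystander. Origin: centre of its underside
- reagent: reagent bottle, 52 mm across, 110 mm high, beside the deck on the side away from the robot; a bystander. Origin: centre of its underside
- tweezers: flat steel tweezers, 110 x 9 x 6 mm, lying along x in the tray between the plates; a bystander. Origin: centre of its underside
Mind the look-alikes: they are no part of the job. Leave any blue look-alike of the plate40 alone. Leave any brown look-alike of the rack alone.

How it is judged:
At the end, for the whole second after the job is handed in: The rack rests on the plates in the bay: within 7 mm of the backstop, 10 mm of the centre line and 0.12 rad of the bay's direction, upright (0.04 rad), underside 76.5 to 81.5 mm above the bench (79 is right), at rest; plates within 60 mm of the bay's centre lie flat (0.05 rad) (y of rack in the frame of station between -0.001 and 0.01 m and x of rack in the frame of station between -0.01 and 0.01 m and height (world z) of rack between 0.0765 and 0.0815 m and angle between rack's own z axis and vertical below 0.04 rad and angle between the y axis of rack and the y axis of station, either way round below 0.12 rad and linear speed of rack below 0.01 m/s and (horizontal distance between plate10 and bay_floor above 0.06 m or angle between plate10's own z axis and vertical below 0.05 rad) and (horizontal distance between plate15 and bay_floor above 0.06 m or angle between plate15's own z axis and vertical below 0.05 rad) and (horizontal distance between plate20 and bay_floor above 0.06 m or angle between plate20's own z axis and vertical below 0.05 rad) and (horizontal distance between plate25 and bay_floor above 0.06 m or angle between plate25's own z axis and vertical below 0.05 rad) and (horizontal distance between plate40 and bay_floor above 0.06 m or angle between plate40's own z axis and vertical below 0.05 rad)); the robot touches nothing.
It fails at once if the rack is lifted more than 15 mm above the deck (height (world z) of rack above 0.095 m).
It fails at once if the rack is tipped by more than 0.3 rad (angle between rack's own z axis and vertical above 0.3 rad).
It fails at once if a bystander (jar, reagent bottle, tweezers) is moved by more than 30 mm (distance of any of jar, reagent, tweezers from where it was at the start of the episode above 0.03 m).
It also fails if it takes over 72 s, if anything falls off the work surface, if the arm or the gripper's body presses on something with over 40 N, if the wrist force passes 120 N, or if a joint passes its speed limit or range.

## Working session

There is one attempt and no reset: what is moved stays moved. The work goes in short steps, Python scripts to look and compute and a tool call to move; the robot and the scene stay as the last step left them, time stands still between calls to the robot, and variables do not carry over. Pictures are saved under pics/ and viewed, about 8 in all and at most 12, crops included, and the job is handed in when it is done.

Besides the shell and the picture viewer there is one more tool, called after "Call:" as name([rows], argument=value, ...), one row to a line, values as JSON. carry_out: Moves the arm, as the interface text tells. Its arguments: {"type":"object","properties":{"series":{"type":"array","items":{"type":"array"}},"fingers":{"type":"number"},"squeeze":{"type":"number"}},"required":["series"]}

```bash
mkdir -p pics
cat > h.py <<'E'
import numpy as np,cv2
from rig import manip
def cam(n):
    s=manip.get_state(); d=manip.get_image(n); K=np.array(d["K"],float)
    if n=="wrist":
        w,x,y,z=s["ee_rot"]
        from scipy.spatial.transform import Rotation as R
        T=np.eye(4);T[:3,:3]=R.from_quat([x,y,z,w]).as_matrix();T[:3,3]=s["position"]
        M=T@np.array(d["mount"]); Rc=M[:3,:3].T; t=-Rc@M[:3,3]
    else:
        Rc=cv2.Rodrigues(np.array(d["rvec"],float))[0]; t=np.array(d["tvec"],float).ravel()
    return d["frame"],K,Rc,t
def ray(px,K,R,t,z):
    px=np.atleast_2d(np.array(px,float)); c=-R.T@t
    d=(R.T@np.linalg.inv(K)@np.c_[px,np.ones(len(px))].T).T
    return c+d*((z-c[2])/d[:,2])[:,None]
def proj(P,K,R,t):
    q=(K@(R@np.atleast_2d(P).T+t[:,None])).T; return q[:,:2]/q[:,2:]
E
python3 - <<'E'
from h import *
s=manip.get_state();print({k:np.round(v,3).tolist() for k,v in s.items()})
for n in["top","side"]:
    f,K,R,t=cam(n);cv2.imwrite(f"pics/{n}0.png",f);np.savez(f"{n}0.npz",f=f,K=K,R=R,t=t);print(n,K[0,0],(-R.T@t).round(3),R[2].round(2))
E
```

```text
{'clock': 0.0, 'qpos': [1.165, 0.277, 1.506, -0.0, 1.361, -0.121], 'qd': [0.0, -0.001, 0.001, 0.002, -0.001, 0.001], 'effort': [-0.001, -41.678, -24.58, -0.0, 0.011, 0.0], 'position': [0.161, 0.551, 0.23], 'ee_rot': [0.0, 0.8, 0.6, -0.001], 'contact_force': [-0.147, 0.032, 0.017], 'moment': [0.06, -0.015, -0.029], 'width': 0.085}
top 383.7921338177215 [0.343 0.063 0.893] [ 0.18 -0.03 -0.98]
side 393.8731472793625 [ 0.013 -0.465  0.579] [ 0.53  0.6  -0.6 ]
```

View pics/top0.png

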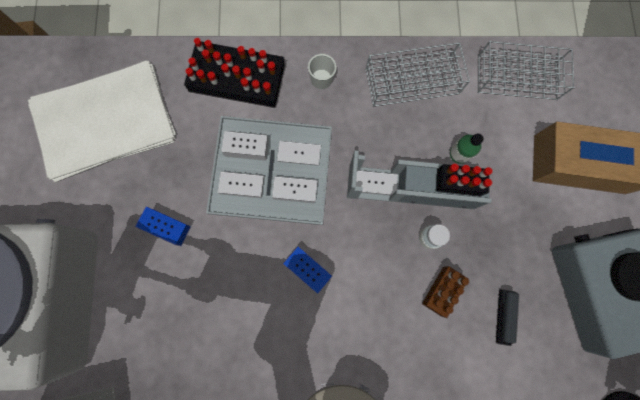

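View pics/side0.png

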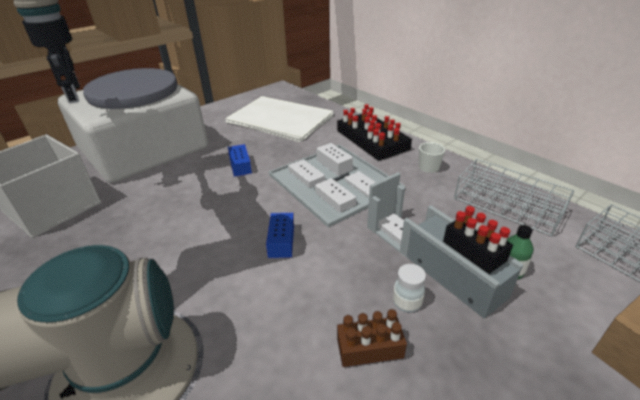

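Run:
```python
from h import *
d=np.load("top0.npz");f=d["f"]
a=cv2.resize(f[112:228,205:345],None,fx=5.2,fy=5.2,interpolation=cv2.INTER_CUBIC)[:600]
b=cv2.resize(f[140:215,340:500],None,fx=5,fy=5,interpolation=cv2.INTER_CUBIC)
cv2.imwrite("pics/c1.png",a);cv2.imwrite("pics/c2.png",b)
K,R,t=d["K"],d["R"],d["t"]
g=cv2.cvtColor(f,cv2.COLOR_BGR2HSV);m=((g[...,2]>200)&(g[...,1]<40)).astype(np.uint8)
m[:110]=0;m[230:]=0;m[:,:200]=0;m[:,420:]=0
m=cv2.morphologyEx(m,cv2.MORPH_CLOSE,np.ones((5,5)))
for c in cv2.findContours(m,0,2)[0]:
    if cv2.contourArea(c)>100:
        r=cv2.minAreaRect(c);print(np.round(r[0],1),np.round(r[1],1),r[2])
        for z in (.014,.019,.024,.029,.044):
            p=ray(cv2.boxPoints(r),K,R,t,z);e=p[1]-p[0];e2=p[2]-p[1]
            if np.linalg.norm(e)<np.linalg.norm(e2):e=e2
            print(z,p.mean(0).round(4),[np.linalg.norm(p[1]-p[0]).round(3),np.linalg.norm(p[2]-p[1]).round(3)],np.degrees(np.arctan2(e[1],e[0])).round(1))
```

```text
(no output)
```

View pics/c1.png

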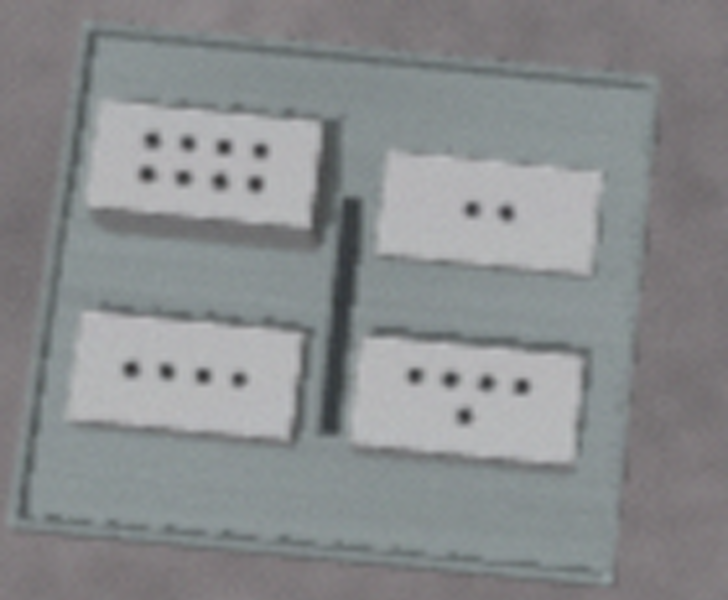

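View pics/c2.png

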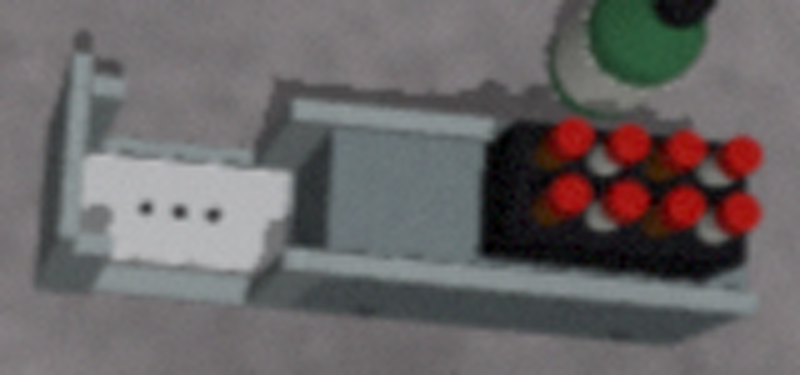

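Run:
```python
from h import *
d=np.load("top0.npz");f=d["f"];K,R,t=d["K"],d["R"],d["t"]
print(f[150,235],f[125,300],f[190,365],f[184,420])
rois={"p40":((218,130,272,160),.044),"p10":((275,137,326,167),.014),"p20":((216,168,268,200),.024),"p25":((269,172,322,204),.029),"p15":((356,165,402,197),.019)}
C={}
for n,((x0,y0,x1,y1),z) in rois.items():
    g=cv2.resize(cv2.cvtColor(f,cv2.COLOR_BGR2GRAY)[y0:y1,x0:x1],None,fx=4,fy=4,interpolation=cv2.INTER_CUBIC)
    th=170 if 0 else cv2.threshold(g,0,255,cv2.THRESH_OTSU)[0]
    m=(g>th).astype(np.uint8);m=cv2.morphologyEx(m,cv2.MORPH_OPEN,np.ones((5,5)))
    c=max(cv2.findContours(m,0,2)[0],key=cv2.contourArea)
    bx=cv2.boxPoints(cv2.minAreaRect(c));bx=(bx+.5)/4-.5+[x0,y0]
    p=ray(bx,K,R,t,z);e=[p[1]-p[0],p[2]-p[1]];L=[np.linalg.norm(v) for v in e];l=e[np.argmax(L)]*np.sign(e[np.argmax(L)][1])
    # dots
    bl=(g<th*.8).astype(np.uint8);dots=[]
    for q in cv2.findContours(bl,1,2)[0]:
        M=cv2.moments(q)
        if 12<M["m00"]<250:
            u=np.array([M["m10"],M["m01"]])/M["m00"]
            if cv2.pointPolygonTest(c if 0 else cv2.convexHull(c),tuple(u),True)>12: dots.append((u+.5)/4-.5+[x0,y0])
    dp=ray(dots,K,R,t,z) if dots else np.zeros((1,3))
    print(n,th,"px",bx.mean(0).round(1),"ctr",p.mean(0).round(4),"LW",np.round(sorted(L),3),"ang",np.degrees(np.arctan2(l[1],l[0])).round(1),"ndots",len(dots),"dotctr",dp.mean(0).round(4))
```

```text
[184 181 181] [111 112 106] [181 180 181] [119 115 106]
p40 147.0 px [243.1 143.1] ctr [0.6432 0.2139 0.044 ] LW [0.053 0.103] ang 81.6 ndots 8 dotctr [0.6438 0.2126 0.044 ]
p10 160.0 px [298.5 152.2] ctr [0.6298 0.0874 0.014 ] LW [0.05  0.101] ang 83.5 ndots 2 dotctr [0.6299 0.0872 0.014 ]
p20 156.0 px [239.8 183.8] ctr [0.5519 0.2234 0.024 ] LW [0.05  0.102] ang 83.4 ndots 4 dotctr [0.5524 0.2226 0.024 ]
p25 154.0 px [293.9 188.4] ctr [0.5383 0.0982 0.029 ] LW [0.049 0.101] ang 83.8 ndots 5 dotctr [0.5433 0.0969 0.029 ]
p15 140.0 px [376.1 181.9] ctr [ 0.554  -0.0943  0.019 ] LW [0.054 0.1  ] ang 85.8 ndots 3 dotctr [ 0.5538 -0.0927  0.019 ]
```

```bash
cat > plan.py <<'E'
import sys
from h import *
from scipy.spatial.transform import Rotation as Rt
def plan(target,yaw,n=None,st=None):
    "target TCP xyz(m), yaw of tool x (deg): rows of tool-frame shifts mm / turn deg, tool down"
    s=manip.get_state(); w,x,y,z=s["ee_rot"]; M=Rt.from_quat([x,y,z,w]).as_matrix()
    a=np.degrees(np.arctan2(M[1,0],M[0,0])); d=(np.array(target)-s["position"])*1000
    turn=-((yaw-a+180)%360-180)
    n=n or int(max(np.ceil(np.linalg.norm(d)/38),np.ceil(abs(turn)/6.9),1)); rows=[]
    for i in range(n):
        c,q=np.cos(np.radians(a)),np.sin(np.radians(a)); v=d/n
        rows.append([[round(float(u),1)+0 for u in (c*v[0]+q*v[1],q*v[0]-c*v[1],-v[2])],round(float(turn/n),2)]); a-=turn/n
    print("pos",np.round(s["position"],4),"yaw",round(np.degrees(np.arctan2(M[1,0],M[0,0])),2),"tilt",np.degrees(np.arccos(-M[2,2])).round(2),"t",round(s["clock"],2))
    for k in range(0,len(rows),10):print(str(rows[k:k+10]).replace(" ",""))
if __name__=="__main__":
    a=[float(v) for v in sys.argv[1:]];plan(a[:3],a[3],int(a[4]) if len(a)>4 else None)
E
python3 plan.py .54 -.09 .32 -6.3
python3 -c "
from rig import manip
d=manip.get_image('wrist');print(d['mount'],d['K'])"
```

```text
pos [0.1614 0.5514 0.2305] yaw 73.68 tilt 0.09 t 0.1
[[[-25.5,27.2,-4.5],4.0],[[-23.5,28.9,-4.5],4.0],[[-21.4,30.5,-4.5],4.0],[[-19.3,31.9,-4.5],4.0],[[-17.0,33.1,-4.5],4.0],[[-14.6,34.2,-4.5],4.0],[[-12.2,35.2,-4.5],4.0],[[-9.7,35.9,-4.5],4.0],[[-7.2,36.5,-4.5],4.0],[[-4.6,37.0,-4.5],4.0]]
[[[-2.0,37.2,-4.5],4.0],[[0.6,37.2,-4.5],4.0],[[3.2,37.1,-4.5],4.0],[[5.7,36.8,-4.5],4.0],[[8.3,36.3,-4.5],4.0],[[10.8,35.6,-4.5],4.0],[[13.3,34.8,-4.5],4.0],[[15.7,33.8,-4.5],4.0],[[18.0,32.6,-4.5],4.0],[[20.2,31.3,-4.5],4.0]]
[[ 9.99999986e-01 -1.63844443e-04  2.63660629e-05  1.52809451e-03]
 [ 1.47079365e-04  9.48603253e-01  3.16467765e-01 -8.19456305e-02]
 [-7.68624179e-05 -3.16467757e-01  9.48603264e-01 -1.42021086e-01]
 [ 0.00000000e+00  0.00000000e+00  0.00000000e+00  1.00000000e+00]] [[290.87468476   0.         322.82840131]
 [  0.         290.87468476 197.50699497]
 [  0.           0.           1.        ]]
```

Call:
carry_out([
  [[-25.5,27.2,-4.5],4.0],
  [[-23.5,28.9,-4.5],4.0],
  [[-21.4,30.5,-4.5],4.0],
  [[-19.3,31.9,-4.5],4.0],
  [[-17,33.1,-4.5],4.0],
  [[-14.6,34.2,-4.5],4.0],
  [[-12.2,35.2,-4.5],4.0],
  [[-9.7,35.9,-4.5],4.0],
  [[-7.2,36.5,-4.5],4.0],
  [[-4.6,37,-4.5],4.0],
])

```text
clock: 0.98
position: [0.349, 0.2211, 0.272]
ee_rot: [0.001, 0.96, 0.281, -0.003]
contact_force: [0.4, 0.0, -0.5]
width: 0.0856
```

Call:
carry_out([
  [[-2,37.2,-4.5],4.0],
  [[0.6,37.2,-4.5],4.0],
  [[3.2,37.1,-4.5],4.0],
  [[5.7,36.8,-4.5],4.0],
  [[8.3,36.3,-4.5],4.0],
  [[10.8,35.6,-4.5],4.0],
  [[13.3,34.8,-4.5],4.0],
  [[15.7,33.8,-4.5],4.0],
  [[18,32.6,-4.5],4.0],
  [[20.2,31.3,-4.5],4.0],
])

```text
clock: 1.82
position: [0.5302, -0.1244, 0.3183]
ee_rot: [0.001, 0.996, -0.084, -0.003]
contact_force: [0.8, -0.7, 0.1]
width: 0.085
```

```bash
python3 plan.py .54 -.09 .32 -6.3
python3 - <<'E'
from h import *
f,K,R,t=cam("wrist");cv2.imwrite("pics/w1.png",f);np.savez("w1.npz",f=f,K=K,R=R,t=t)
E
```

```text
pos [ 0.5302 -0.1244  0.3183] yaw -9.6 tilt 0.31 t 1.82
[[[3.9,-35.6,-1.7],-3.3]]
```

View pics/w1.png

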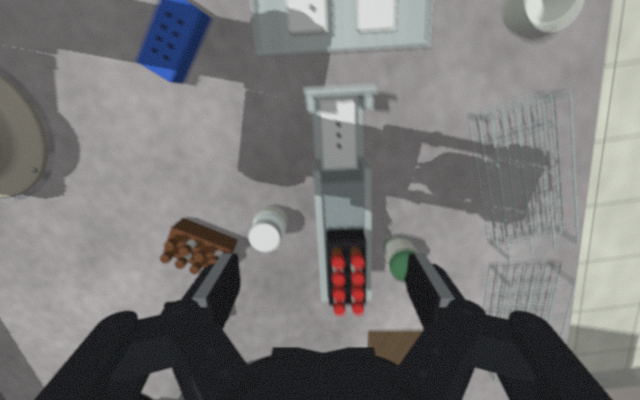

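Run:
```python
from h import *
f=np.load("w1.npz")["f"]
a=cv2.resize(f[80:200,280:400],None,fx=5,fy=5,interpolation=cv2.INTER_CUBIC);a=cv2.convertScaleAbs(a,alpha=1.4)
cv2.imwrite("pics/c3.png",a)
```

```text
(no output)
```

View pics/c3.png

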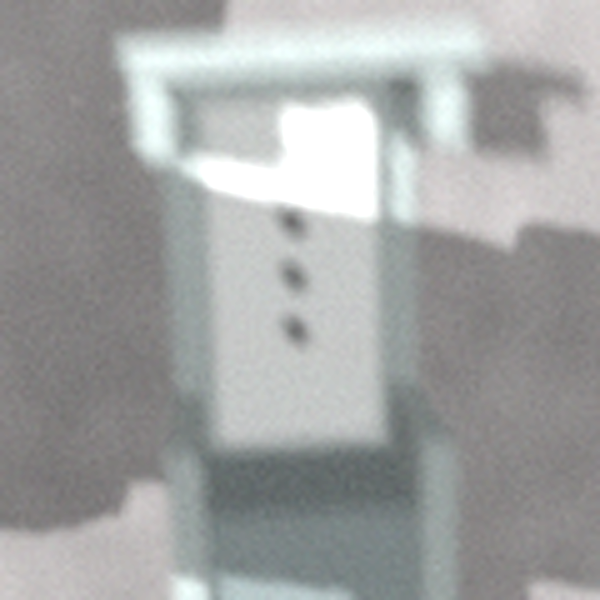

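Run:
```python
from h import *
d=np.load("w1.npz");K,R,t=d["K"],d["R"],d["t"]
th=np.radians(-6.3);ex=np.array([np.cos(th),np.sin(th)]);ey=np.array([-np.sin(th),np.cos(th)])
def P(n,x,y,z):
    p=ray([(x+.5)/5-.5+280,(y+.5)/5-.5+80],K,R,t,z)[0];print(n,p.round(4),"sx %.4f sy %.4f"%(p[:2]@ex,p[:2]@ey))
P("deck edge(-.056)",315,507,.08)
P("railL in",208,530,.088);P("railR in",422,530,.088)
P("railL out",172,530,.088);P("railR out",458,530,.088)
P("guideL out",137,120,.088);P("guideL in",176,120,.088);P("guideR in",428,110,.088);P("guideR out",470,110,.088)
P("guide end L(.038)",150,157,.088);P("guideendR",450,150,.088)
P("backstop L",140,85,.115);P("bs R",475,66,.115)
P("guide start L(-.036)",188,437,.088);P("R",438,430,.088)
P("p15 near",300,443,.019);P("dots c",294,275,.019)
P("p15 L",211,330,.019);P("p15R",384,330,.019)
c=[.554,-.0935];print("top p15", np.array(c)@ex,np.array(c)@ey)
```

```text
deck edge(-.056) [ 0.5514 -0.1491  0.08  ] sx 0.5645 sy -0.0877
railL in [ 0.5223 -0.1484  0.088 ] sx 0.5354 sy -0.0902
railR in [ 0.5784 -0.1578  0.088 ] sx 0.5923 sy -0.0934
railL out [ 0.5128 -0.1468  0.088 ] sx 0.5258 sy -0.0896
railR out [ 0.5879 -0.1594  0.088 ] sx 0.6018 sy -0.0939
guideL out [ 0.5228 -0.0431  0.088 ] sx 0.5243 sy 0.0145
guideL in [ 0.5321 -0.0447  0.088 ] sx 0.5338 sy 0.0140
guideR in [ 0.5929 -0.0526  0.088 ] sx 0.5951 sy 0.0128
guideR out [ 0.6029 -0.0543  0.088 ] sx 0.6052 sy 0.0122
guide end L(.038) [ 0.5243 -0.0521  0.088 ] sx 0.5269 sy 0.0057
guideendR [ 0.5971 -0.0628  0.088 ] sx 0.6003 sy 0.0031
backstop L [ 0.5264 -0.0358  0.115 ] sx 0.5271 sy 0.0222
bs R [ 0.6008 -0.0444  0.115 ] sx 0.6021 sy 0.0218
guide start L(-.036) [ 0.5214 -0.1227  0.088 ] sx 0.5317 sy -0.0647
R [ 0.5859 -0.1316  0.088 ] sx 0.5968 sy -0.0665
p15 near [ 0.551  -0.1451  0.019 ] sx 0.5636 sy -0.0838
dots c [ 0.5568 -0.0943  0.019 ] sx 0.5638 sy -0.0326
p15 L [ 0.5297 -0.1063  0.019 ] sx 0.5381 sy -0.0475
p15R [ 0.5811 -0.1149  0.019 ] sx 0.5902 sy -0.0505
top p15 0.5609145274091824 -0.032142540990620215
```

```bash
python3 plan.py .645 .190 .22 -6.3
```

```text
pos [ 0.5345 -0.132   0.3181] yaw -9.98 tilt 0.53 t 1.87
[[[5.3,-33.6,9.8],-0.37],[[5.5,-33.6,9.8],-0.37],[[5.7,-33.6,9.8],-0.37],[[6.0,-33.5,9.8],-0.37],[[6.2,-33.5,9.8],-0.37],[[6.4,-33.4,9.8],-0.37],[[6.6,-33.4,9.8],-0.37],[[6.8,-33.4,9.8],-0.37],[[7.0,-33.3,9.8],-0.37],[[7.2,-33.3,9.8],-0.37]]
```

Call:
carry_out([
  [[5.3,-33.6,9.8],-0.4],
  [[5.5,-33.6,9.8],-0.4],
  [[5.7,-33.6,9.8],-0.4],
  [[6,-33.5,9.8],-0.4],
  [[6.2,-33.5,9.8],-0.4],
  [[6.4,-33.4,9.8],-0.4],
  [[6.6,-33.4,9.8],-0.4],
  [[6.8,-33.4,9.8],-0.4],
  [[7,-33.3,9.8],-0.4],
  [[0,0,0],0],
])

```text
clock: 2.7
position: [0.6413, 0.1601, 0.2165]
ee_rot: [0.007, 0.998, -0.062, -0.002]
contact_force: [-0.9, -1.2, -0.1]
width: 0.0854
```

Call:
carry_out([
  [[3,-10,5],0],
  [[0,0,0],0],
  [[0,0,0],0],
])

```text
clock: 2.95
position: [0.6446, 0.1723, 0.2086]
ee_rot: [0.008, 0.998, -0.059, -0.004]
contact_force: [0.7, 0.1, 0.6]
width: 0.0854
```

```bash
cat > tray.py <<'E'
from h import *
f,K,R,t=cam("wrist");cv2.imwrite("pics/w2.png",f);np.savez("w2.npz",f=f,K=K,R=R,t=t)
th=np.radians(-6.3);ex=np.array([np.cos(th),np.sin(th)]);ey=np.array([-np.sin(th),np.cos(th)])
g=cv2.cvtColor(f,cv2.COLOR_BGR2GRAY);h=cv2.cvtColor(f,cv2.COLOR_BGR2HSV)
for n,c0,z in(("p40",(.6445,.2125),.044),("p20",(.553,.223),.024)):
    c0=np.array(c0)
    cor=[np.r_[c0+a*.025*ex+b*.05*ey,z] for a,b in((-1,-1),(1,-1),(1,1),(-1,1))]
    q=proj(cor,K,R,t);print(n,"expected corners px",q.round(0).tolist())
    m=np.zeros(g.shape,np.uint8);cv2.fillConvexPoly(m,q.astype(int),1)
    mm=cv2.erode(m,np.ones((9,9)));v=np.median(g[mm>0]) if mm.any() else 0
    dk=((g<.65*v)&(mm>0)).astype(np.uint8);D=[]
    for c in cv2.findContours(dk,0,2)[0]:
        M=cv2.moments(c)
        if M["m00"]>4:D.append([M["m10"]/M["m00"],M["m01"]/M["m00"]])
    if D:
        p=ray(D,K,R,t,z);print(len(D),"dots, ctr",p.mean(0).round(4),"span",np.ptp(p[:,:2]@ex).round(4),np.ptp(p[:,:2]@ey).round(4), "ang",np.degrees(np.arctan2(*(np.polyfit(p[:,1]-p[:,1].mean(),p[:,0],1)[0],1))).round(2))
E
python3 plan.py .645 .2125 .1 -6.3; python3 tray.py
```

```text
pos [0.6446 0.1723 0.2086] yaw -6.82 tilt 0.99 t 2.95
[[[-1.1,-10.0,27.2],-0.13],[[-1.1,-10.0,27.2],-0.13],[[-1.1,-10.0,27.2],-0.13],[[-1.0,-10.0,27.2],-0.13]]
p40 expected corners px [[297.0, 187.0], [343.0, 187.0], [344.0, 90.0], [294.0, 91.0]]
8 dots, ctr [0.6448 0.2137 0.044 ] span 0.0161 0.048 ang 5.0
p20 expected corners px [[220.0, 183.0], [263.0, 182.0], [256.0, 91.0], [208.0, 91.0]]
4 dots, ctr [0.5535 0.2237 0.024 ] span 0.0002 0.0481 ang 6.56
```

View pics/w2.png

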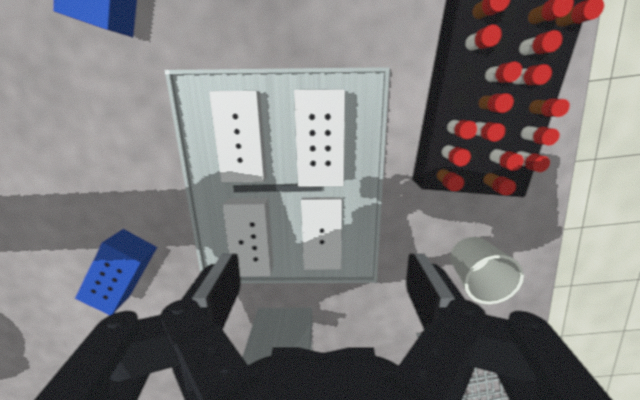

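Call:
carry_out([
  [[-1,-14,20],0.2],
  [[-1,-14,20],-0.3],
  [[-1,-10,22],-0.3],
  [[-1,-3,25],0],
  [[0,0,25],0],
  [[0,0,20],0],
  [[0,0,10],0],
  [[0,0,0],0],
])

```text
clock: 3.67
position: [0.649, 0.2025, 0.0696]
ee_rot: [0.007, 0.998, -0.062, 0.003]
contact_force: [-0.6, 0.1, -0.5]
width: 0.0855
```

```bash
python3 plan.py .6445 .2133 .012 -6.3
```

```text
pos [0.649  0.2025 0.0696] yaw -7.15 tilt 0.89 t 3.67
[[[-2.9,-5.1,28.8],-0.43],[[-2.8,-5.1,28.8],-0.43]]
```

Call:
carry_out([
  [[-2,-4,5],-0.3],
  [[-2,-4,10],-0.3],
  [[-1,-2,15],-0.2],
  [[0,0,15],0],
  [[0,0,10],0],
  [[0,0,5],0],
  [[0,0,0],0],
])

```text
clock: 4.25
position: [0.651, 0.2127, 0.0139]
ee_rot: [0.005, 0.998, -0.056, 0.01]
contact_force: [-0.1, 0.2, -0.1]
width: 0.0855
```

```bash
python3 plan.py .6445 .2133 .012 -6.3
```

```text
pos [0.651  0.2127 0.0139] yaw -6.43 tilt 1.29 t 4.25
[[[-6.5,0.1,1.9],-0.13]]
```

Call:
carry_out([
  [[-6,0,2],0],
  [[0,0,0],0],
])

```text
clock: 4.42
position: [0.6453, 0.2136, 0.0123]
ee_rot: [0.005, 0.998, -0.056, 0.011]
contact_force: [-0.7, -0.4, -0.1]
width: 0.0857
```

Call:
carry_out([
  [[0,0,0],0],
  [[0,0,0],0],
  [[0,0,0],0],
  [[0,0,0],0],
  [[0,0,0],0],
  [[0,0,0],0],
], fingers=40, squeeze=50)

```text
clock: 4.92
position: [0.6462, 0.2141, 0.015]
ee_rot: [0.004, 0.998, -0.056, 0.013]
contact_force: [-0.2, -0.2, -2.8]
width: 0.0494
```

```bash
python3 plan.py .645 .2133 .15 -6.3
```

```text
pos [0.6462 0.2141 0.015 ] yaw -6.42 tilt 1.52 t 4.92
[[[-0.3,0.2,-33.7],-0.03],[[-0.3,0.2,-33.7],-0.03],[[-0.3,0.2,-33.7],-0.03],[[-0.3,0.2,-33.7],-0.03]]
```

Call:
carry_out([
  [[0,0,-12],0],
  [[0,0,-25],0],
  [[0,0,-30],0],
  [[0,0,-30],0],
  [[0,0,-30],0],
  [[0,0,-20],0],
  [[0,0,-5],0],
  [[0,0,0],0],
])

```text
clock: 5.58
position: [0.6393, 0.2148, 0.1726]
ee_rot: [0.006, 0.998, -0.056, 0.007]
contact_force: [0.6, -0.3, -2.9]
width: 0.0492
```

```bash
python3 plan.py .5565 -.0941 .16 -6.3
```

```text
pos [0.6393 0.2148 0.1726] yaw -6.44 tilt 1.08 t 5.58
[[[-5.3,35.1,1.4],-0.02],[[-5.3,35.1,1.4],-0.02],[[-5.3,35.1,1.4],-0.02],[[-5.3,35.1,1.4],-0.02],[[-5.3,35.1,1.4],-0.02],[[-5.3,35.1,1.4],-0.02],[[-5.3,35.1,1.4],-0.02],[[-5.4,35.1,1.4],-0.02],[[-5.4,35.1,1.4],-0.02]]
```

Call:
carry_out([
  [[-5.3,25,0],0],
  [[-5.3,35,1],0],
  [[-5.3,35,1],0],
  [[-5.3,35,1],0],
  [[-5.3,35,1],0],
  [[-5.3,35,1],0],
  [[-5.3,35,1],0],
  [[-5.3,30,1],0],
  [[-3,15,0],0],
  [[0,0,0],0],
])

```text
clock: 6.42
position: [0.5514, -0.0663, 0.1518]
ee_rot: [0.005, 0.999, -0.053, -0.004]
contact_force: [0.1, 0.7, -1.6]
width: 0.0494
```

```bash
python3 plan.py .5565 -.0941 .16 -6.3
```

```text
pos [ 0.5514 -0.0663  0.1518] yaw -6.07 tilt 0.67 t 6.42
[[[8.0,27.1,-8.2],0.23]]
```

Call:
carry_out([
  [[4,12,-3],0.1],
  [[4,12,-2],0.1],
  [[0,3,0],0],
  [[0,0,0],0],
  [[0,0,0],0],
  [[0,0,0],0],
])

```text
clock: 6.92
position: [0.5533, -0.0928, 0.1513]
ee_rot: [0.002, 0.998, -0.056, -0.009]
contact_force: [0.2, -0.7, -2.0]
width: 0.0493
```

```bash
python3 plan.py .5565 -.0941 .10 -6.3
python3 - <<'E'
from h import *
f,K,R,t=cam("top");np.savez("t2.npz",f=f,K=K,R=R,t=t)
a=cv2.resize(f[110:220,330:450],None,fx=5,fy=5,interpolation=cv2.INTER_CUBIC)
g,*_=cam("wrist"); b=cv2.resize(g[150:400,220:450],(506,550))
cv2.imwrite("pics/c4.png",cv2.resize(np.hstack([a,b]),(800,400)))
E
```

```text
pos [ 0.5533 -0.0928  0.1513] yaw -6.41 tilt 1.04 t 6.92
[[[1.7,0.5,25.7],-0.06],[[1.7,0.5,25.7],-0.06]]
```

View pics/c4.png

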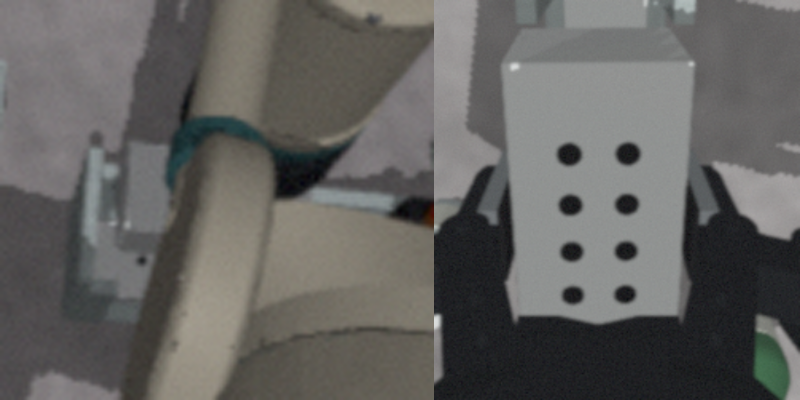

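```bash
cat > held.py <<'E'
import sys
from h import *
zt=float(sys.argv[1])  # plate top in tool z
d=manip.get_image("wrist");K=np.array(d["K"]);M=np.array(d["mount"]);g=cv2.cvtColor(d["frame"],cv2.COLOR_BGR2GRAY)
m=np.zeros_like(g);m[215:350,285:360]=255
w=((g>115)&(m>0)).astype(np.uint8);c=cv2.convexHull(max(cv2.findContours(w,0,2)[0],key=cv2.contourArea))
Rc=M[:3,:3].T;t=-Rc@M[:3,3];D=[]
for q in cv2.findContours(((g<80)&(m>0)).astype(np.uint8),0,2)[0]:
    A=cv2.moments(q)
    if 15<A["m00"]<200:
        u=(A["m10"]/A["m00"],A["m01"]/A["m00"])
        if cv2.pointPolygonTest(c,u,True)>5:D.append(u)
p=ray(D,K,Rc,t,zt);print(len(D),np.round(D,0).tolist(),"tool ctr mm",(p.mean(0)*1000).round(1),"span",(np.ptp(p,axis=0)*1000).round(1))
E
python3 held.py -.029
```

```text
8 [[340.0, 334.0], [307.0, 334.0], [306.0, 307.0], [340.0, 306.0], [341.0, 277.0], [305.0, 278.0], [341.0, 246.0], [305.0, 246.0]] tool ctr mm [ -0.2   0.7 -29. ] span [16.1 47.8  0. ]
```

Call:
carry_out([
  [[1.5,0,10],0],
  [[1.5,1,20],0],
  [[0,0,10],0],
  [[0,0,0],0],
  [[0,0,0],0],
])

```text
clock: 7.48
position: [0.5567, -0.0924, 0.1095]
ee_rot: [0.002, 0.998, -0.054, -0.007]
contact_force: [1.2, 0.6, -2.6]
width: 0.0491
```

```bash
python3 plan.py .5565 -.0941 .10 -6.3
```

```text
pos [ 0.5567 -0.0924  0.1095] yaw -6.23 tilt 0.85 t 7.48
[[[0.0,1.7,9.5],0.07]]
```

Call:
carry_out([
  [[0,1,10],0],
  [[0,0,12],0],
  [[0,0,8],0],
  [[0,0,0],0],
  [[0,0,0],0],
])

```text
clock: 7.9
position: [0.5575, -0.0935, 0.0783]
ee_rot: [0.002, 0.999, -0.054, -0.006]
contact_force: [-0.5, -0.4, -3.0]
width: 0.049
```

```bash
python3 plan.py .5565 -.0941 .030 -6.3; python3 -c "
from rig import manip;s=manip.get_state();print(s['contact_force'],s['moment'])"
```

```text
pos [ 0.5575 -0.0935  0.0783] yaw -6.19 tilt 0.7 t 7.9
[[[-0.5,0.3,24.2],0.06],[[-0.5,0.3,24.2],0.06]]
[-0.53639037 -0.39222851 -3.01354106] [-0.0332913  -0.03695893  0.01006675]
```

Bottom is at z≈67 mm, inside the guides with no contact force. Continuing down.

Call:
carry_out([
  [[-0.5,0,10],0],
  [[-0.5,0,12],0],
  [[0,0,12],0],
  [[0,0,6],0],
  [[0,0,4],0],
  [[0,0,0],0],
  [[0,0,0],0],
])

```text
clock: 8.48
position: [0.5577, -0.0943, 0.0333]
ee_rot: [0.003, 0.999, -0.054, -0.003]
contact_force: [-0.3, -0.9, -2.6]
width: 0.0495
```

```bash
python3 plan.py .5565 -.0941 .030 -6.3
```

```text
pos [ 0.5577 -0.0943  0.0333] yaw -6.2 tilt 0.51 t 8.48
[[[-1.2,-0.1,3.3],0.1]]
```

Call:
carry_out([
  [[0,0,2.5],0],
  [[0,0,1.5],0],
  [[0,0,0],0],
])

```text
clock: 8.73
position: [0.5588, -0.0946, 0.0304]
ee_rot: [0.003, 0.999, -0.054, -0.002]
contact_force: [-0.2, -0.9, -3.9]
width: 0.0491
```

Call:
carry_out([
  [[0,0,0],0],
  [[0,0,0],0],
  [[0,0,0],0],
  [[0,0,0],0],
], fingers=70)

```text
clock: 9.07
position: [0.561, -0.0952, 0.0326]
ee_rot: [0.004, 0.999, -0.054, 0.001]
contact_force: [0.5, -0.6, 0.0]
width: 0.07
```

Call:
carry_out([
  [[0,0,-12],0],
  [[0,0,-25],0],
  [[0,0,-35],0],
  [[0,0,-35],0],
  [[0,0,-30],0],
  [[0,0,-20],0],
  [[0,0,0],0],
])

```text
clock: 9.65
position: [0.561, -0.0942, 0.1967]
ee_rot: [0.004, 0.999, -0.054, 0.0]
contact_force: [0.7, -0.6, 0.2]
width: 0.0701
```

```bash
python3 plan.py .553 .2232 .19 -6.3;python3 - <<'E'
from h import *
f,K,R,t=cam("wrist");cv2.imwrite("pics/w3.png",f[0:400,160:480]);np.savez("w3.npz",f=f,K=K,R=R,t=t)
E
```

```text
pos [ 0.561  -0.0942  0.1967] yaw -6.19 tilt 0.43 t 9.65
[[[-4.7,-35.0,0.7],0.01],[[-4.7,-35.0,0.7],0.01],[[-4.7,-35.0,0.7],0.01],[[-4.7,-35.0,0.7],0.01],[[-4.7,-35.0,0.7],0.01],[[-4.7,-35.0,0.7],0.01],[[-4.7,-35.0,0.7],0.01],[[-4.7,-35.0,0.7],0.01],[[-4.7,-35.0,0.7],0.01]]
```

View pics/w3.png

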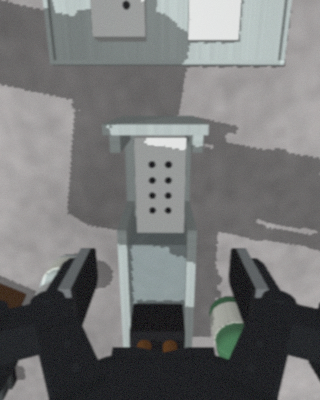

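Run:
```python
from h import *
d=np.load("w3.npz");f,K,R,t=d["f"],d["K"],d["R"],d["t"];g=cv2.cvtColor(f,cv2.COLOR_BGR2GRAY)
D=[]
for q in cv2.findContours((g[155:220,305:338]<75).astype(np.uint8),0,2)[0]:
    A=cv2.moments(q)
    if A["m00"]>3:D.append((A["m10"]/A["m00"]+305,A["m01"]/A["m00"]+155))
p=ray(D,K,R,t,.059);print(len(D),p.mean(0).round(4),np.ptp(p@[.994,-.11,0]).round(4),np.ptp(p@[.11,.994,0]).round(4))
```

```text
8 [ 0.5579 -0.0947  0.059 ] 0.0161 0.0481
```

Call:
carry_out([
  [[-4,-22,0],0],
  [[-5,-35,1],0],
  [[-5,-35,1],0],
  [[-5,-35,1],0],
  [[-5,-35,1],0],
  [[-5,-35,1],0],
  [[-5,-35,1],0],
  [[-5,-35,1],0],
  [[-4,-25,0],0],
  [[-2,-12,0],0],
], fingers=85)

```text
clock: 10.53
position: [0.542, 0.2205, 0.1684]
ee_rot: [0.007, 0.998, -0.059, -0.011]
contact_force: [-0.1, -0.4, 0.5]
width: 0.085
```

Call:
carry_out([
  [[0,0,0],0],
  [[0,0,0],0],
])

```text
clock: 10.7
position: [0.54, 0.2222, 0.1652]
ee_rot: [0.008, 0.998, -0.056, -0.013]
contact_force: [0.4, 0.4, 0.1]
width: 0.0851
```

```bash
python3 plan.py .5533 .2232 .06 -6.3
```

```text
pos [0.54   0.2222 0.1652] yaw -6.48 tilt 1.74 t 10.7
[[[4.4,-0.8,35.1],-0.06],[[4.4,-0.8,35.1],-0.06],[[4.4,-0.8,35.1],-0.06]]
```

Call:
carry_out([
  [[3,-1,15],0],
  [[4,-1,22],0],
  [[4,-1,22],0],
  [[3,-1,22],0],
  [[2,0,15],0],
  [[0,0,8],0],
  [[0,0,0],0],
  [[0,0,0],0],
])

```text
clock: 11.37
position: [0.5556, 0.2078, 0.0557]
ee_rot: [0.012, 0.998, -0.062, -0.013]
contact_force: [-0.4, 0.4, 0.3]
width: 0.0848
```

```bash
python3 plan.py .5533 .2232 .007 -6.3
```

```text
pos [0.5556 0.2078 0.0557] yaw -7.09 tilt 2.02 t 11.37
[[[-2.1,-7.5,24.3],-0.4],[[-2.0,-7.5,24.3],-0.4]]
```

Call:
carry_out([
  [[-1,-7,2],-0.4],
  [[-1,-7,6],-0.4],
  [[0,-3,10],0],
  [[0,-1,10],0],
  [[0,-1,8],0],
  [[0,0,5],0],
  [[0,0,0],0],
  [[0,0,0],0],
])

```text
clock: 12.03
position: [0.5567, 0.2282, 0.0136]
ee_rot: [0.011, 0.998, -0.054, -0.01]
contact_force: [0.8, -0.9, -0.5]
width: 0.0849
```

```bash
python3 plan.py .5533 .2232 .007 -6.3
```

```text
pos [0.5567 0.2282 0.0136] yaw -6.19 tilt 1.69 t 12.03
[[[-2.9,5.4,6.6],0.11]]
```

Call:
carry_out([
  [[-1.5,2.5,2],0],
  [[-1.5,2,3],0],
  [[0,0,1],0],
  [[0,0,0],0],
  [[0,0,0],0],
])

```text
clock: 12.45
position: [0.5529, 0.2232, 0.0076]
ee_rot: [0.011, 0.998, -0.054, -0.01]
contact_force: [0.4, -0.0, 0.6]
width: 0.0849
```

```bash
python3 plan.py .5533 .2232 .007 -6.3
```

```text
pos [0.5529 0.2232 0.0076] yaw -6.2 tilt 1.68 t 12.45
[[[0.4,-0.1,0.6],0.1]]
```

Call:
carry_out([
  [[0,0,0],0],
  [[0,0,0],0],
  [[0,0,0],0],
  [[0,0,0],0],
  [[0,0,0],0],
  [[0,0,0],0],
], fingers=40, squeeze=50)

```text
clock: 12.95
position: [0.5538, 0.2233, 0.0086]
ee_rot: [0.01, 0.998, -0.054, -0.009]
contact_force: [-0.6, -0.4, -2.1]
width: 0.0489
```

Call:
carry_out([
  [[0,0,-12],0],
  [[0,0,-25],0],
  [[0,0,-30],0],
  [[0,0,-30],0],
  [[0,0,-30],0],
  [[0,0,-30],0],
  [[0,0,-15],0],
  [[0,0,-5],0],
  [[0,0,0],0],
])

```text
clock: 13.7
position: [0.554, 0.2261, 0.188]
ee_rot: [0.012, 0.998, -0.054, -0.015]
contact_force: [0.3, 0.2, -1.4]
width: 0.0486
```

```bash
python3 plan.py .5572 -.0943 .19 -6.3
```

```text
pos [0.554  0.2261 0.188 ] yaw -6.22 tilt 2.23 t 13.7
[[[4.2,35.4,-0.2],0.01],[[4.2,35.4,-0.2],0.01],[[4.2,35.4,-0.2],0.01],[[4.2,35.4,-0.2],0.01],[[4.2,35.4,-0.2],0.01],[[4.2,35.4,-0.2],0.01],[[4.2,35.4,-0.2],0.01],[[4.2,35.3,-0.2],0.01],[[4.3,35.3,-0.2],0.01]]
```

Call:
carry_out([
  [[3,25,0],0],
  [[4,35,0],0],
  [[4,35,0],0],
  [[4,35,0],0],
  [[4,35,0],0],
  [[4,35,0],0],
  [[4,35,0],0],
  [[4,35,0],0],
  [[3,20,0],0],
  [[2,10,0],0],
])

```text
clock: 14.53
position: [0.5492, -0.0838, 0.1759]
ee_rot: [0.011, 0.998, -0.049, -0.029]
contact_force: [1.0, 0.4, -0.6]
width: 0.0484
```

Call:
carry_out([
  [[0,0,0],0],
  [[0,0,0],0],
])

```text
clock: 14.7
position: [0.5479, -0.0854, 0.1729]
ee_rot: [0.01, 0.998, -0.052, -0.031]
contact_force: [-0.2, -0.3, -0.9]
width: 0.0488
```

```bash
python3 plan.py .5572 -.0943 .12 -6.3;python3 held.py -.0154
```

```text
pos [ 0.5479 -0.0854  0.1729] yaw -5.96 tilt 3.76 t 14.7
[[[5.1,3.9,26.4],0.17],[[5.1,3.9,26.4],0.17]]
4 [[323.0, 312.0], [323.0, 287.0], [323.0, 260.0], [323.0, 231.0]] tool ctr mm [ -0.3  -0.5 -15.4] span [ 0.1 47.2  0. ]
```

Call:
carry_out([
  [[0,0,0],0],
  [[0,0,0],0],
  [[0,0,0],0],
  [[0,0,0],0],
  [[0,0,0],0],
  [[0,0,0],0],
  [[0,0,0],0],
  [[0,0,0],0],
  [[0,0,0],0],
  [[0,0,0],0],
])

```text
clock: 15.58
position: [0.5478, -0.0775, 0.1728]
ee_rot: [0.009, 0.998, -0.047, -0.031]
contact_force: [-0.3, -0.6, -1.1]
width: 0.0487
```

```bash
python3 plan.py .5572 -.0943 .12 -6.3
```

```text
pos [ 0.5478 -0.0775  0.1728] yaw -5.38 tilt 3.74 t 15.58
[[[5.5,7.9,26.4],0.46],[[5.5,7.9,26.4],0.46]]
```

Call:
carry_out([
  [[3,7,8],0.3],
  [[4,6,15],0.2],
  [[3,3,15],0.2],
  [[3,0,12],0.2],
  [[0,0,4],0],
  [[0,0,0],0],
])

```text
clock: 16.08
position: [0.5572, -0.0996, 0.1152]
ee_rot: [0.01, 0.998, -0.056, -0.03]
contact_force: [-0.0, 0.6, -1.5]
width: 0.0486
```

```bash
python3 plan.py .5572 -.0943 .11 -6.3
```

```text
pos [ 0.5572 -0.0996  0.1152] yaw -6.42 tilt 3.62 t 16.08
[[[-0.6,-5.2,5.2],-0.12]]
```

Call:
carry_out([
  [[0,-3,3],0],
  [[0,-2,8],0],
  [[1,0,8],0],
  [[1,0,5],0],
  [[0,0,0],0],
  [[0,0,0],0],
])

```text
clock: 16.58
position: [0.5585, -0.0952, 0.0896]
ee_rot: [0.01, 0.998, -0.056, -0.03]
contact_force: [-0.1, -0.2, -1.7]
width: 0.0485
```

```bash
python3 plan.py .5572 -.0948 .066 -6.3
```

```text
pos [ 0.5585 -0.0952  0.0896] yaw -6.42 tilt 3.59 t 16.58
[[[-1.3,-0.2,23.6],-0.12]]
```

Call:
carry_out([
  [[0,0,6],0],
  [[0,0,7],0],
  [[0,0,5],0],
  [[0,0,3],0],
  [[0,0,1],0],
  [[0,0,0],0],
  [[0,0,0],0],
])

```text
clock: 17.17
position: [0.5574, -0.0956, 0.0657]
ee_rot: [0.01, 0.998, -0.055, -0.029]
contact_force: [0.6, -0.6, -1.8]
width: 0.0484
```

```bash
python3 plan.py .5572 -.0948 .065 -6.3
```

```text
pos [ 0.5574 -0.0956  0.0657] yaw -6.4 tilt 3.54 t 17.17
[[[-0.3,-0.8,0.7],-0.1]]
```

Call:
carry_out([
  [[0,0,1],0],
  [[0,0,1],0],
  [[0,0,0],0],
])

```text
clock: 17.42
position: [0.5583, -0.0958, 0.0646]
ee_rot: [0.011, 0.998, -0.055, -0.028]
contact_force: [-0.6, 0.6, -2.0]
width: 0.049
```

Call:
carry_out([
  [[0,0,0],0],
  [[0,0,0],0],
  [[0,0,0],0],
  [[0,0,0],0],
], fingers=70)

```text
clock: 17.75
position: [0.5592, -0.0962, 0.0656]
ee_rot: [0.011, 0.998, -0.055, -0.027]
contact_force: [-0.4, -0.3, 1.4]
width: 0.0701
```

Call:
carry_out([
  [[0,0,-8],0],
  [[0,0,-15],0],
  [[0,0,-30],0],
  [[0,0,-30],0],
  [[0,0,-20],0],
  [[0,0,-10],0],
  [[0,0,0],0],
  [[0,0,0],0],
])

```text
clock: 18.42
position: [0.5653, -0.0938, 0.1865]
ee_rot: [0.011, 0.998, -0.055, -0.027]
contact_force: [0.0, 0.5, -0.9]
width: 0.0702
```

```bash
python3 plan.py .5572 -.0948 .25 -6.3
python3 - <<'E'
from h import *
f,K,R,t=cam("wrist");np.savez("w4.npz",f=f,K=K,R=R,t=t);a=f[:400,160:480]
s,K,R,t=cam("side");np.savez("s4.npz",f=s,K=K,R=R,t=t);b=cv2.resize(s[170:310,360:540],None,fx=2.6,fy=2.6,interpolation=cv2.INTER_CUBIC)
b=cv2.copyMakeBorder(b,0,400-364,0,0,0);cv2.imwrite("pics/c5.png",np.hstack([a,b]))
E
```

```text
pos [ 0.5653 -0.0938  0.1865] yaw -6.4 tilt 3.32 t 18.42
[[[-4.0,1.0,-31.8],-0.05],[[-4.0,0.9,-31.8],-0.05]]
```

View pics/c5.png

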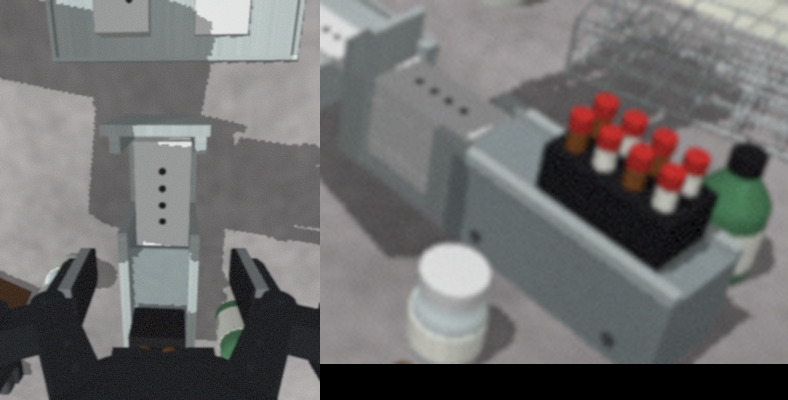

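Run:
```python
from h import *
th=np.radians(-6.3);ex=np.array([np.cos(th),np.sin(th)]);ey=np.array([-np.sin(th),np.cos(th)]);O=np.array([.5575,-.0943])
d=np.load("w4.npz");f,K,R,t=d["f"],d["K"],d["R"],d["t"];g=cv2.cvtColor(f,cv2.COLOR_BGR2GRAY)
D=[]
for q in cv2.findContours((g[160:235,310:338]<75).astype(np.uint8),0,2)[0]:
    A=cv2.moments(q)
    if A["m00"]>3:D.append((A["m10"]/A["m00"]+310,A["m01"]/A["m00"]+160))
p=ray(D,K,R,t,.079);print("p20",len(D),p.mean(0).round(4),"span",np.ptp(p[:,:2]@ey).round(4))
rk=[]
for fn,roi in(("top0",(430,155,500,200)),("s4",(440,190,520,260))):
    d=np.load(fn+".npz");f,K,R,t=d["f"],d["K"],d["R"],d["t"];h=cv2.cvtColor(f,cv2.COLOR_BGR2HSV)
    m=((h[...,1]>150)&(h[...,2]>120)&((h[...,0]<5)|(h[...,0]>174))).astype(np.uint8);x0,y0,x1,y1=roi
    k=np.zeros_like(m);k[y0:y1,x0:x1]=1;m*=k
    v,u=np.nonzero(m);c=(u.mean(),v.mean());rk.append((c,K,R,t))
    P=ray(np.c_[u,v],K,R,t,.15)[:,:2]-O;P=np.c_[P@ex,P@ey]
    print(fn,len(u),np.round(c,1),"station mean",P.mean(0).round(4),"min",P.min(0).round(4),"max",P.max(0).round(4))
(c1,K1,R1,t1),(c2,K2,R2,t2)=rk
X=cv2.triangulatePoints(K1@np.c_[R1,t1],K2@np.c_[R2,t2],np.array(c1)[:,None],np.array(c2)[:,None]);X=(X[:3]/X[3]).ravel()
print("caps tri",X.round(4),"station",((X[:2]-O)@ex).round(4),((X[:2]-O)@ey).round(4))
# black block -y top edge in side view, deck end
```

```text
p20 4 [ 0.5584 -0.0953  0.079 ] span 0.048
top0 319 [471.  174.5] station mean [-0.0032 -0.1707] min [-0.0222 -0.2115] max [ 0.0157 -0.1296]
s4 602 [481.7 223.7] station mean [-0.0033 -0.1711] min [-0.0277 -0.2137] max [ 0.0222 -0.1264]
caps tri [ 0.536  -0.2642  0.1491] station -0.0028 -0.1712
```

```bash
cat > sp.py <<'E'
import sys
from plan import *
th=np.radians(-6.3);ex=np.array([np.cos(th),np.sin(th)]);ey=np.array([-np.sin(th),np.cos(th)]);O=np.array([.5575,-.0943])
if __name__=="__main__":
    x,y,z=map(float,sys.argv[1:4]);n=int(sys.argv[4]) if len(sys.argv)>4 else None
    s=manip.get_state();r=s["position"][:2]-O
    print("station now",(r@ex).round(4),(r@ey).round(4),np.round(s["position"][2],4),"F",np.round(s["contact_force"],1))
    plan(np.r_[O+x*ex+y*ey,z],-6.3,n)
E
python3 sp.py -.002 -.252 .20
```

```text
station now 0.0072 0.0014 0.1855 F [0.1 0.6 0.3]
pos [ 0.5648 -0.0937  0.1855] yaw -6.4 tilt 3.4 t 18.52
[[[-1.2,36.2,-2.1],-0.01],[[-1.3,36.2,-2.1],-0.01],[[-1.3,36.2,-2.1],-0.01],[[-1.3,36.2,-2.1],-0.01],[[-1.3,36.2,-2.1],-0.01],[[-1.3,36.2,-2.1],-0.01],[[-1.3,36.2,-2.1],-0.01]]
```

Call:
carry_out([
  [[0,10,-15],0],
  [[-1,28,-8],0],
  [[-1,36,-4],0],
  [[-1,36,-4],0],
  [[-1,36,-4],0],
  [[-1,36,-4],0],
  [[-1,36,-3],0],
  [[-1,20,-2],0],
  [[0,8,0],0],
  [[0,0,0],0],
], fingers=0)

```text
clock: 19.35
position: [0.5258, -0.3424, 0.2207]
ee_rot: [0.004, 0.998, -0.053, -0.041]
contact_force: [0.4, -0.1, -0.4]
width: -0.0001
```

```bash
python3 sp.py -.002 -.254 .15
```

```text
station now -0.0043 -0.25 0.2207 F [ 0.4 -0.1 -0.4]
pos [ 0.5258 -0.3424  0.2207] yaw -6.09 tilt 4.67 t 19.35
[[[1.1,2.0,35.3],0.1],[[1.1,2.0,35.3],0.1]]
```

Call:
carry_out([
  [[2,2,15],0],
  [[3,2,25],0],
  [[2,0,25],0],
  [[1,0,15],0],
  [[0,0,5],0],
  [[0,0,0],0],
])

```text
clock: 19.85
position: [0.526, -0.338, 0.1281]
ee_rot: [-0.001, 0.998, -0.051, -0.043]
contact_force: [0.3, 0.9, 0.3]
width: 0.0005
```

```bash
python3 sp.py -.002 -.25 .1
```

```text
station now -0.0045 -0.2457 0.1281 F [0.3 0.9 0.3]
pos [ 0.526  -0.338   0.1281] yaw -5.89 tilt 4.95 t 19.85
[[[2.5,4.3,28.1],0.41]]
```

Call:
carry_out([
  [[2,2,6],0.2],
  [[1,2,10],0.2],
  [[0,0,8],0],
  [[0,0,4],0],
  [[0,0,0],0],
  [[0,0,0],0],
])

```text
clock: 20.35
position: [0.5282, -0.3403, 0.0996]
ee_rot: [-0.0, 0.998, -0.054, -0.042]
contact_force: [-0.0, -0.1, -0.2]
width: 0.0
```

```bash
python3 sp.py -.002 -.22 .1
python3 - <<'E'
from h import *
f,K,R,t=cam("side");np.savez("s5.npz",f=f,K=K,R=R,t=t)
cv2.imwrite("pics/c6.png",cv2.resize(f[150:350,340:600],None,fx=2.9,fy=2.9,interpolation=cv2.INTER_CUBIC))
E
```

```text
station now -0.0021 -0.2478 0.0996 F [-0.  -0.1 -0.2]
pos [ 0.5282 -0.3403  0.0996] yaw -6.17 tilt 4.77 t 20.35
[[[0.2,-27.8,-0.4],0.13]]
```

View pics/c6.png

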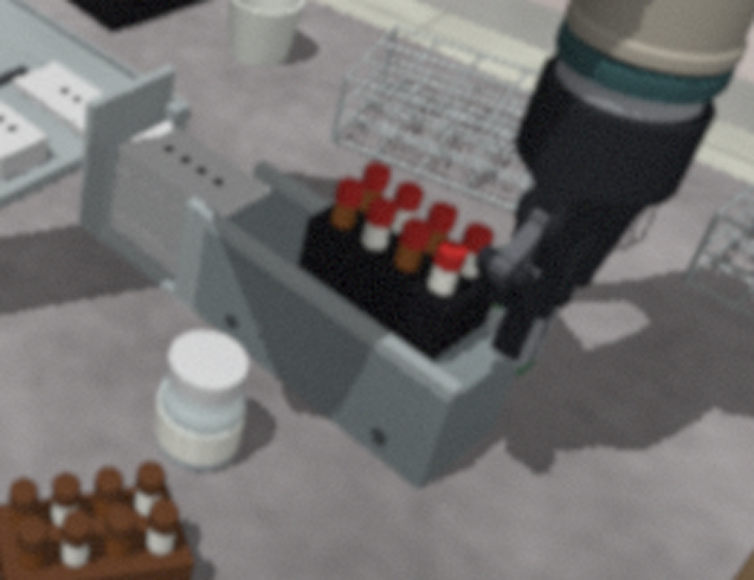

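Call:
carry_out([
  [[0,-5,0],0],
  [[0,-6,0],0],
  [[0,-6,0],0],
  [[0,-6,0],0],
  [[0,-6,0],0],
  [[0,-6,0],0],
])

```text
clock: 20.9
position: [0.5332, -0.3053, 0.1016]
ee_rot: [0.002, 0.998, -0.055, -0.04]
contact_force: [-0.4, -1.4, 0.0]
width: 0.0
```

```bash
python3 sp.py -.002 -.15 .1
```

```text
station now -0.001 -0.2124 0.1016 F [-0.4 -1.4  0. ]
pos [ 0.5332 -0.3053  0.1016] yaw -6.27 tilt 4.55 t 20.9
[[[-0.5,-31.2,0.8],0.01],[[-0.5,-31.2,0.8],0.01]]
```

Call:
carry_out([
  [[0,-7,0.5],0],
  [[0,-9,0.5],0],
  [[0,-9,0],0],
  [[0,-9,0],0],
  [[-0.5,-9,0],0],
  [[0,-9,0],0],
  [[0,-7,0],0],
])

```text
clock: 21.48
position: [0.5398, -0.2408, 0.1008]
ee_rot: [0.003, 0.998, -0.054, -0.039]
contact_force: [0.0, -1.8, 0.5]
width: -0.0
```

```bash
python3 sp.py -.002 -.09 .1
```

```text
station now -0.0015 -0.1476 0.1008 F [ 0.  -1.8  0.5]
pos [ 0.5398 -0.2408  0.1008] yaw -6.21 tilt 4.49 t 21.48
[[[-0.2,-28.8,0.4],0.04],[[-0.2,-28.8,0.4],0.04]]
```

Call:
carry_out([
  [[0,-7,0.3],0],
  [[0,-9,0],0],
  [[0,-9,0],0],
  [[0,-9,0],0],
  [[0,-9,0],0],
  [[0,-7,0],0],
])

```text
clock: 21.98
position: [0.5461, -0.187, 0.101]
ee_rot: [0.005, 0.998, -0.054, -0.038]
contact_force: [-0.6, -2.6, -0.1]
width: -0.0
```

```bash
python3 sp.py -.002 -.06 .1
```

```text
station now -0.0011 -0.0934 0.101 F [-0.6 -2.6 -0.1]
pos [ 0.5461 -0.187   0.101 ] yaw -6.19 tilt 4.4 t 21.98
[[[-0.8,-33.4,1.0],0.11]]
```

Call:
carry_out([
  [[0,-6,0.3],0],
  [[0,-7,0],0],
  [[0,-7,0],0],
  [[0,-5,0],0],
  [[0,-3,0],0],
])

```text
clock: 22.4
position: [0.5486, -0.1542, 0.0995]
ee_rot: [0.004, 0.998, -0.053, -0.039]
contact_force: [-0.1, -2.7, 2.3]
width: 0.0001
```

```bash
python3 sp.py -.002 -.055 .1
```

```text
station now -0.0022 -0.0605 0.0995 F [-0.1 -2.7  2.3]
pos [ 0.5486 -0.1542  0.0995] yaw -6.13 tilt 4.51 t 22.4
[[[0.3,-5.5,-0.5],0.17]]
```

Now creep until the backstop shows up as force.

Call:
carry_out([
  [[0,-2,0],0],
  [[0,-2,0],0],
  [[0,-2,0],0],
])

```text
clock: 22.65
position: [0.5494, -0.1484, 0.0996]
ee_rot: [0.005, 0.998, -0.053, -0.039]
contact_force: [-2.3, -8.2, 1.0]
width: -0.0002
```

```bash
python3 sp.py -.002 -.055 .1
```

```text
station now -0.0021 -0.0547 0.0996 F [-2.3 -8.2  1. ]
pos [ 0.5494 -0.1484  0.0996] yaw -6.08 tilt 4.53 t 22.65
[[[0.1,0.3,-0.4],0.22]]
```

Call:
carry_out([
  [[0,-2,0],0],
  [[0,-1,0],0],
])

```text
clock: 22.82
position: [0.5491, -0.1486, 0.0996]
ee_rot: [0.008, 0.998, -0.052, -0.04]
contact_force: [-0.8, -2.7, 0.5]
width: -0.0002
```

Call:
carry_out([
  [[0,6,0],0],
  [[0,12,0],0],
  [[0,15,-5],0],
  [[0,10,-20],0],
  [[0,5,-35],0],
  [[0,0,-40],0],
  [[0,0,-30],0],
  [[0,20,-10],0],
  [[0,30,-5],0],
  [[0,20,0],0],
])

```text
clock: 23.65
position: [0.5457, -0.271, 0.2522]
ee_rot: [0.002, 0.998, -0.053, -0.042]
contact_force: [0.4, -0.9, -0.2]
width: 0.0001
```

Call:
carry_out([
  [[-30,20,-5],0],
  [[-40,10,-5],0],
  [[-40,0,-5],0],
  [[-30,0,0],0],
  [[-15,0,0],0],
  [[0,0,0],0],
])

```text
clock: 24.15
position: [0.3835, -0.2965, 0.2814]
ee_rot: [0.003, 0.998, -0.057, -0.04]
contact_force: [0.5, 0.0, 0.6]
width: 0.0004
```

```bash
python3 sp.py -.002 -.055 .2 | head -1
python3 - <<'E'
from h import *
th=np.radians(-6.3);ex=np.array([np.cos(th),np.sin(th)]);ey=np.array([-np.sin(th),np.cos(th)]);O=np.array([.5575,-.0943])
I=[]
for n in("top","side"):
    f,K,R,t=cam(n);h=cv2.cvtColor(f,cv2.COLOR_BGR2HSV)
    q=proj([np.r_[O+.006*ey,.15]],K,R,t)[0].astype(int)
    m=((h[...,1]>150)&(h[...,2]>110)&((h[...,0]<5)|(h[...,0]>174))).astype(np.uint8)
    k=np.zeros_like(m);cv2.circle(k,tuple(q.tolist()),45,1,-1);m*=k;v,u=np.nonzero(m)
    P=ray(np.c_[u,v],K,R,t,.149)[:,:2]-O;P=np.c_[P@ex,P@ey]
    print(n,len(u),P.mean(0).round(4),P.min(0).round(4),P.max(0).round(4),"ang",np.degrees(cv2.minAreaRect(P.astype(np.float32))[2]) if 0 else cv2.minAreaRect((P*1000).astype(np.float32))[1:])
    I.append(((u.mean(),v.mean()),K@np.c_[R,t]))
    a,b=max(q[0]-80,0),max(q[1]-70,0);cv2.imwrite(f"_{n}.png",cv2.resize(f[b:b+160,a:a+160],(400,400),interpolation=cv2.INTER_CUBIC))
X=cv2.triangulatePoints(I[0][1],I[1][1],np.array(I[0][0])[:,None],np.array(I[1][0])[:,None]);X=(X[:3]/X[3]).ravel();print("tri",X.round(4),(X[:2]-O)@ex,(X[:2]-O)@ey)
cv2.imwrite("pics/end.png",np.hstack([cv2.imread("_top.png"),cv2.imread("_side.png")]))
E
```

```text
station now -0.1508 -0.22 0.2814 F [0.5 0.  0.6]
top 363 [-0.0046  0.0069] [-0.0235 -0.0356] [0.015  0.0476] ang ((38.265995025634766, 83.15496063232422), 0.364970862865448)
side 408 [-0.0008  0.0098] [-0.0303 -0.0392] [0.123  0.1566] ang ((240.70362854003906, 70.3370361328125), 59.87229919433594)
tri [ 0.5538 -0.0872  0.1505] -0.0044215102210892095 0.006673043110922083
```

View pics/end.png

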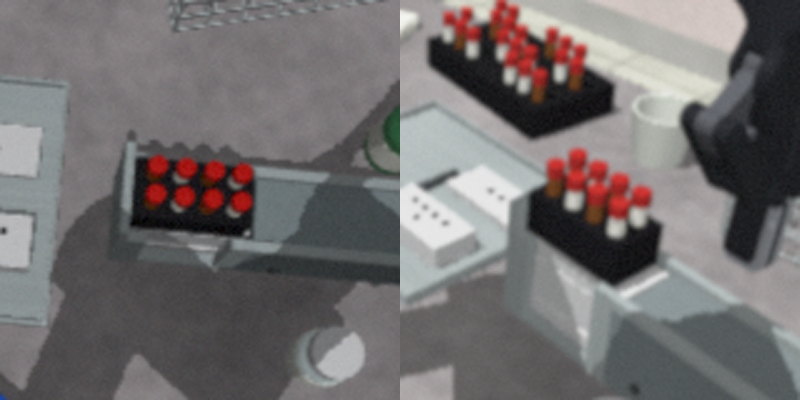

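```bash
python3 -c "
from rig import manip
print(manip.sign_off(), manip.get_state()['clock'])"
```

```text
the job is handed in; nothing more can be done
the job is handed in; nothing more can be done
```

The job is handed in. The bay already held the 15 mm plate, so I added the 40 mm and then the 20 mm plate, making 75 mm. I then slid the rack along the deck with closed fingers until it met the backstop. It was never lifted, and the clock read about 24 s of the 72 s allowed.

**Stack:** the dots on the 40 mm and 20 mm plates came out at their known 48 mm span when measured at 59 and 79 mm height. That fits plates lying flat, with the top 1 mm below the deck.

**Rack:** the pushing force rose from about 3 N to 8 N at the backstop. Triangulated from the top and side views, the rack's origin is at station y +6.7 mm (home is +6) and x −4.4 mm. The top view alone puts it about 0.4° off the bay's direction, and it looks upright in both views. The arm was well clear when I handed in.

**Bystanders:** the arm never came near the jar, the bottle or the tweezers, but I did not measure their positions at the end.

**What disagreed:**
- **Tool tilt:** the tool's tilt drifted during moves, up to about 5°. The 20 mm plate was released about 3.5° off level and settled flat.
- **Side view:** the final rack position from the side view alone (y +9.8 mm) is not reliable, because red caps on another rack got into the mask. They also enter the triangulated position, so for y I rely on the top view's +6.9 mm and the force rise.

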